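# Clamp a milled block in its inspection fixture with a latch clamp

## Task

Clamp the milled aluminium block in the fixture, ready for measuring: first slide the jaw by its black knob until its brass screw tip bears lightly on the block, then bring the latch clamp's steel loop down and hook its crossbar under the lip of the dark keeper on the jaw, and last push the red lever over past its toggle point until it is fully home. Go by feel, without ramming the block or leaning hard on the lever, leave the other things where they are and let go of everything.

Things in the scene. Friction and masses are not known exactly. Their poses are not given: they have to be found in the camera images.
- fixture: Dark steel fixture plate, fixed, 185 x 270 mm, top 16 mm above the bench. Origin: centre of its underside. Its y is the clamping direction (the jaw closes towards -y), z up; the axes of all fixture parts agree. At the -y end the fixed jaw (face at y -55 mm, 56 mm high). Two 12 mm guide rods along y at x -70 and +8 mm, axes 29 mm high, end blocks at y 105 mm, 40 mm high.
- block: The workpiece: milled aluminium block, 50 (x) x 60 (y) x 34 (z) mm, loose, on the plate with its -y face against the fixed jaw, axes parallel to the fixture's. Origin: centre of its underside.
- jaw: Sliding jaw, 24 mm thick in y, on the rods: 3 N of friction along y, stays where left, starts 5 to 27 mm short. Origin: 16 mm above the bench, under its middle. Towards -y stands a rigid brass screw tip (16 mm disc, 20 mm above the origin), its face 20 mm from the origin give or take 4.5 mm, set anew each time, not measured: feel for it, push lightly (5 to 8 N). On the block the origin is about 50 mm from the block's in y.
- knob (a point): Centre of the top of the jaw's black knob: upright cylinder, 18 mm in diameter, 29 mm tall, top 82 mm above the bench, straight above the jaw's origin. The jaw's middle under it (48 mm wide in x) is 49 mm high, its shoulders 38 mm.
- keeper (a point): Keeper, a dark steel hook on the jaw, 14 mm wide in x. This point, 48 mm above the bench, is the seat of the loop's crossbar centre, against the +y face of the post. Above it the lip (underside 54.5 mm high) overhangs to 4.6 mm on the +y side; from its tip a 60 degree nose slopes up towards -y to 71 mm. The pedestal (28 mm wide in x) is 40 mm high, the jaw beside it at most 38.
- bar (a point): Centre of the loop's crossbar. The loop is a U of 7 mm steel rod: crossbar 40 mm along x, legs 47 mm over their outsides, 85 mm from crossbar to the loop's pivot; springs there let it stretch (10 N, then 3 N per mm). Site y: along the legs from pivot to crossbar. Starts 0.85 to 1.3 rad above level; friction keeps it up, below about 0.8 rad it drops by its weight onto the keeper's nose.
- pivot (a point): Fixed pivot axis (along x) of the clamp's lever, 50 mm above the bench. At lever angle q the loop's own pivot lies 20*cos(1.745+q) mm in y and 20*sin(1.745+q) mm in z from it. With the lever upright and the jaw on the block, press the loop's legs down and out towards +y (up to 20 N): the crossbar rides down the keeper's nose, stretching the springs 0 to 3 mm, and snaps under the lip.
- lever (a joint): Angle of the clamp's lever: 0 upright (open stop); grows as it is pushed over towards -y; 1.57 level, pointing to -y (closed stop). Starts 0 to 0.3; friction (0.06 N m) holds it. With the loop hooked and the jaw on the block it draws tight from 0.2 to 1.0, dead centre at 1.40, beyond which it snaps home. It takes 2 to 7 N at the grip's end.
- grip_end (a point): Centre of the free end of the lever's red grip, 94 mm from the pivot axis. The grip is 16 mm (x) by 14 mm thick and 60 mm long. Site z: outwards along the lever.
- parallel: Bystander: small steel parallel block 14 x 24 x 32 mm standing on the plate behind the fixed jaw. Origin under its centre.
- pin_gauge: Bystander: upright steel pin gauge, 14 mm diameter, 38 mm tall, on the plate beyond the jaw (+y end). Origin under its centre.
- block2: Bystander: a second milled block like the workpiece, on the bench. Origin under its centre.
- caliper: Bystander: digital caliper, 210 mm long, lying on the bench. Origin under the middle of its beam.
- ring_gauge: Bystander: steel ring gauge 60 mm in diameter, 18 mm high, on the bench. Origin under its centre.
- plug_gauge: Bystander: plug gauge with black handle, 120 mm long, lying on the bench. Origin under its middle.
- hex_key: Bystander: dark L-shaped hex key 75 mm long, lying on the bench. Origin under its long arm.
Not all that is in view belongs to the job. Leave any green look-alike of the block alone.

How it is judged (in metres and radians):
On the way, in this order (a step that is already met when the one before it is completed fails the run):
1. the jaw's screw tip is pressed on the block (at least 1 N) while the loop is still up (crossbar over 30 mm above its seat) (contact force between jaw and block above 1 N and z of bar in the frame of keeper above 0.03 m), for 0.1 s.
2. the loop's crossbar lies behind the keeper's post, below its lip, the lever still open (z of bar in the frame of keeper below 0.0045 m and y of bar in the frame of keeper between -0.0035 and 0.014 m and value of joint lever below 0.9 rad), for 0.1 s.
At the end, for the whole second after the job is handed in: The lever is home (above 1.52 rad), the crossbar lies against the keeper's post under its lip (within 4 mm of the seat towards +y, not above it by more than 4.5 mm), the jaw holds the block with more than 8 N, the block is at rest within 6 mm and 0.05 rad of where it stood (value of joint lever above 1.52 rad and z of bar in the frame of keeper below 0.0045 m and y of bar in the frame of keeper between -0.0035 and 0.004 m and contact force between jaw and block above 8 N and distance of block from where it was at the start of the episode below 0.006 m and angle between the y axis of block and the y axis of fixture, either way round below 0.05 rad and linear speed of block below 0.01 m/s); the robot touches nothing.
It fails at once if the block is rammed: the jaw is pressed on it with more than 10 N while the loop is still up (crossbar over 30 mm above its seat) (z of bar in the frame of keeper above 0.03 m and contact force between jaw and block above 10 N).
It fails at once if the fingers lean on the lever with more than 30 N as it goes over (past 0.6 rad) (value of joint lever above 0.6 rad and contact force between the fingers and lever above 30 N).
It fails at once if another thing (gauge, caliper, key, parallel or the second block) is moved more than 25 mm (distance of any of parallel, pin_gauge, block2, caliper, ring_gauge, plug_gauge, hex_key from where it was at the start of the episode above 0.025 m).
It also fails if it takes over 72 s, if anything falls off the work surface, if the arm or the gripper's body presses on something with over 40 N, if the wrist force passes 120 N, or if a joint passes its speed limit or range.

## Robot

A 6-joint arm with a two-finger parallel gripper is mounted at the origin on the work surface. World frame = base frame: x ahead of the robot, y to its left, z up, the work surface at z = 0. Lengths are in m, angles in degrees, forces in N, time in s.
With the tool pointing down it reaches from about 0.3 to 0.75 m from the base axis. Payload 8.5 kg.
Tool frame: the origin (TCP) lies on the centre line of the jaws, within the pads' length; the fingertips stand 19 mm ahead of it and the grasp point (between the pads) is the TCP; z points along the fingers, x is the direction in which the jaws open and shut, and the axes are right-handed (so a half turn about z gives the same grasp; the last joint's range is limited). The gripper opens to 85 mm and grips with 20 to 120 N. Pads are 22 mm wide; open, the fingers measure 114 mm over their backs; the gripper's body (76 mm by 85 mm) begins 54 mm behind the grasp point. The pads swing forward as they close: fully open they stand 13 mm farther back than shut.
Start: joints at [-12.336, 21.807, 74.336, -0, 83.858, -12.336], TCP at [0.55, 0, 0.25] pointing down, gripper open.
Joint ranges: [-178.18, 178.18], [-50.72, 133.34], [12.68, 142.11], [-81.47, 261.47], [9.98, 163.14], [-165.26, 165.26]. Speed limits (degrees/s): [136.94, 136.94, 180, 180, 180, 180].

## Interface

Orientations are given as a 3x3 rotation matrix whose columns are the frame's x, y, z axes.
In Python, from rig import env, cams, order gives the robot as it stands.
- The arm moves only by the tool step_arm, never from a script. Its argument "steps" is a list of rows, each an object with "xyz": the shift along the tool's x, y, z normalised to -1 to 1, where 1 is 0.04 m, a list of three; "turn": the turn, a rotation vector about the tool's x, y, z normalised to -1 to 1, where 1 is 0.08 rad, a list of three; "gripper": the gripper command: -1 is shut, 1 is fully open, values between are in proportion. A call has 1 to 20 rows; each row shifts and turns the commanded pose from where the row before left it, along the tool's axes as they then stand; what a row does not reach is not made up. A row lasts 1/12 s, in which the tool goes at most 41.7 mm and 7.16 degrees, less where a joint would pass 70% of its speed; a pose out of reach is approached as far as the arm can. A call with a number of a shift or a turn outside -1 to 1 is refused whole. A call with a gripper value outside its range is refused whole. The fingers move at their own pace and stop on an object; "squeeze" is the grip in N (left out, the last holds). Time passes only in rows, so rows that do not move let the fingers close. It gives the time, the measured TCP pose, the force and the opening at its end, in the units of the state.
- env.observe(): the state, without advancing time (a new reading comes with each control period).
- cams.get_image(name): name is "scene" or "side" or "wrist"; returns (picture, depth): 384x512x3 uint8, red, green, blue; 384x512 float32, m along the optical axis (not along the pixel's ray), 0 where there is no reading.
- cams.camera_info(name): a dict with "fx", "fy", "cx", "cy" (pixels), "k1" (the pictures are not rectified: a ray, as slopes to the right and down, at radius r is drawn at 1 + k1 r^2 times it, then the intrinsics apply), "extrinsics" (4x4, takes a point from camera to world coordinates). Camera axes: x right, y down, z forward; pixel columns grow to the right and rows downward; lengths in m; the calibration is good to about 2 mm. A picture is of the moment at which its call begins: read the wrist's pose just before it. camera_info takes no time and is no camera call; for the wrist camera it gives the pose at the moment of the call.
- order.close_job(): hands the job in, once; it reports no verdict.
The state is a dict: "time_s": time; "q": joint angles; "qvel": joint speeds; "joint_efforts": joint torques, N m; "position": TCP position; "tool_rot": TCP orientation; "ft_force": force on the tool from outside, world axes, zero at the start; "wrist_torque": the same for the moment, N m; "grip_width": finger opening in m.
Only numpy, scipy, OpenCV 4.12 (cv2) and the standard library are available. Lean on these libraries where they do the work, as an engineer would, in place of code of your own. Each camera call takes 0.05 s, during which the arm holds its last target. There are 200 camera calls.

## Working session

There is one attempt and no reset: what is moved stays moved. The work goes in short steps, Python scripts to look and compute and a tool call to move; the robot and the scene stay as the last step left them, time stands still between calls to the robot, and variables do not carry over. Pictures are saved under pics/ and viewed, about 8 in all and at most 12, crops included, and the job is handed in when it is done.

Besides the shell and the picture viewer there is one more tool, called after "Emit:" in YAML: its name, and indented under it one key for each argument. step_arm: Moves the arm, as the interface text tells. Scaled input: -1 to 1 covers 0.04 m each way for a shift and 0.08 rad each way for a turn. Its arguments: {"type":"object","properties":{"steps":{"type":"array"},"squeeze":{"type":"number"}},"required":["steps"]}

```bash
ls; mkdir -p pics; cat > h.py <<'E'
import numpy as np, cv2
from rig import env, cams, order
def grab(n,tag):
    ci=cams.camera_info(n); im,d=cams.get_image(n)
    cv2.imwrite(f'pics/{tag}.png',im[:,:,::-1]); np.savez(f'pics/{tag}.npz',im=im,d=d,**{k:np.array(v) for k,v in ci.items() if k!='name'})
def p3(tag,u,v,z=None,r=1):
    c=np.load(f'pics/{tag}.npz'); d=c['d']
    a=np.array([(u-c['cx'])/c['fx'],(v-c['cy'])/c['fy']]); s=a.copy()
    for _ in range(10): s=a/(1+c['k1']*(s@s))
    E=c['extrinsics']; ray=E[:3,:3]@np.array([s[0],s[1],1]); 
    if z is None:
        w=d[int(round(v))-r:int(round(v))+r+1,int(round(u))-r:int(round(u))+r+1]; w=w[w>0]
        t=np.median(w) if w.size else np.nan
    else: t=(z-E[2,3])/ray[2]
    return E[:3,3]+t*ray
E
python3 - <<'E'
from h import *
grab('scene','s0'); grab('side','d0')
a=cv2.imread('pics/s0.png');b=cv2.imread('pics/d0.png')
cv2.imwrite('pics/a.png',cv2.resize(a,(800,600)));cv2.imwrite('pics/b.png',cv2.resize(b,(800,600)))
for n in('scene','side'): print(cams.camera_info(n))
print(env.observe())
E
```

```text
pics
{'fx': 405.6293507622142, 'fy': 405.6293507622142, 'cx': 254.4054248583043, 'cy': 197.24406317451286, 'k1': 0.014719906977653829, 'extrinsics': array([[ 0.52996253,  0.61083518, -0.58823473,  1.19574423],
       [ 0.84789543, -0.39361854,  0.35515882, -0.38723461],
       [-0.01459659, -0.68698241, -0.72652743,  0.9047543 ],
       [ 0.        ,  0.        ,  0.        ,  1.        ]])}
{'fx': 475.470924699638, 'fy': 475.470924699638, 'cx': 250.5868269498837, 'cy': 188.02134791239712, 'k1': -0.10384696216459727, 'extrinsics': array([[ 0.9400677 , -0.19865449,  0.27714455,  0.26458467],
       [-0.34098412, -0.55146241,  0.76132716, -0.83602271],
       [ 0.00159374, -0.81020097, -0.58615003,  0.7391253 ],
       [ 0.        ,  0.        ,  0.        ,  1.        ]])}
{'time_s': 0.1, 'q': array([-1.23358323e+01,  2.18376755e+01,  7.43786890e+01, -9.03649199e-04,
        8.38574025e+01, -1.23354246e+01]), 'qvel': array([-0.00093789, -0.06479964, -0.07870906,  0.10315618,  0.07628756,
       -0.11733937]), 'joint_efforts': array([ 3.76895419e-03, -4.49219084e+01, -2.31655884e+01, -2.33104493e-04,
        3.63802450e-03,  7.57992581e-06]), 'position': array([5.49768974e-01, 4.38698401e-05, 2.49778522e-01]), 'tool_rot': array([[ 9.99999205e-01, -5.58187274e-06, -1.26110147e-03],
       [-5.25431927e-06, -9.99999966e-01,  2.59739174e-04],
       [-1.26110288e-03, -2.59732342e-04, -9.99999171e-01]]), 'ft_force': array([ 0.48419643, -0.08073168,  0.94911532]), 'wrist_torque': array([ 0.01334079, -0.00052604, -0.03628699]), 'grip_width': 0.08554852895839009}
```

View pics/a.png

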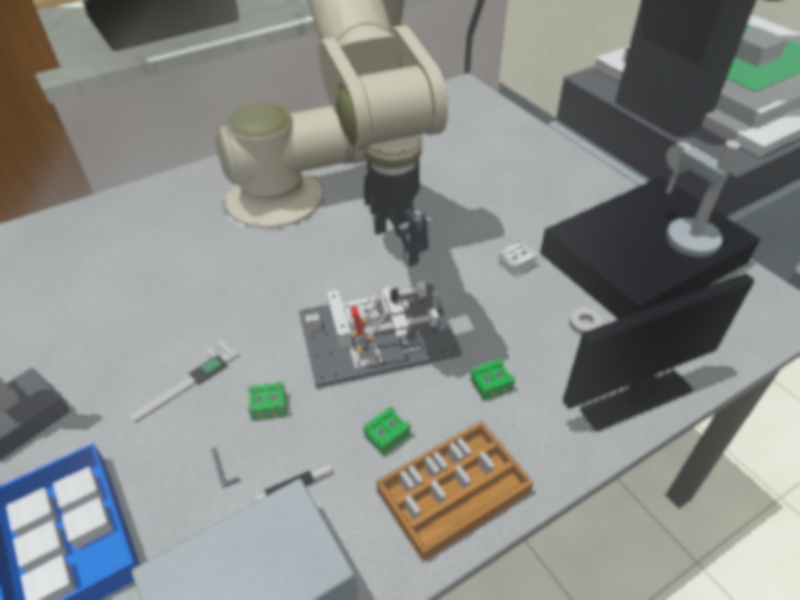

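View pics/b.png

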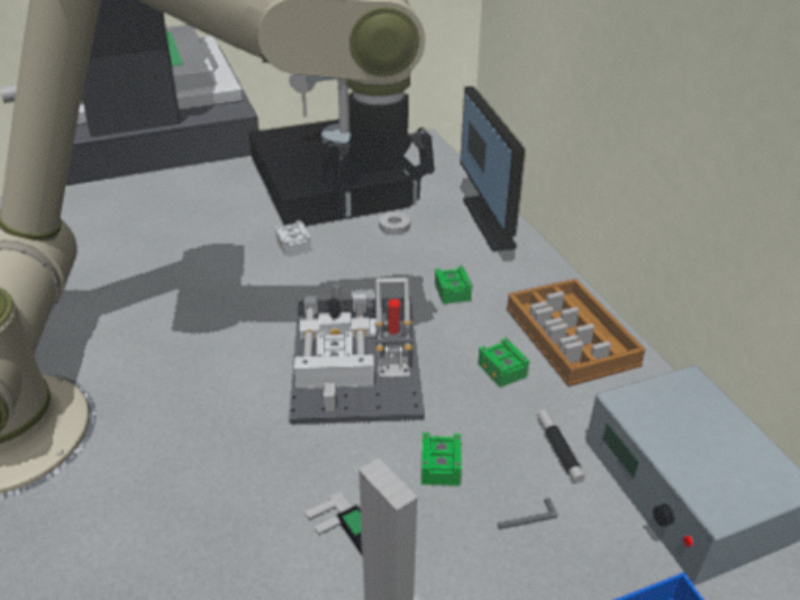

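Side view: fixture at (290-425, 275-420), with the clamp on its right and the red lever at (393,315). Its +y points away from the side camera. Next I'll take a wrist view and an enlarged crop.

```bash
python3 - <<'E'
from h import *
grab('wrist','w0'); w=cv2.imread('pics/w0.png')
s=cv2.imread('pics/d0.png')[165:275,175:285]; s=cv2.resize(s,(590,590),interpolation=cv2.INTER_CUBIC)
cv2.imwrite('pics/c.png',s); cv2.imwrite('pics/w.png',w)
print(cams.camera_info('wrist')['extrinsics'])
for u,v in [(185,268),(271,266),(193,190),(262,187)]: print(p3('d0',u,v,.016))
E
```

```text
[[ 9.99998953e-01 -6.79683702e-05 -1.44545567e-03  5.49932149e-01]
 [-4.41952064e-04 -9.65513679e-01 -2.60351957e-01  6.52663682e-02]
 [-1.37791152e-03  2.60352323e-01 -9.65512698e-01  3.73424408e-01]
 [ 0.00000000e+00  0.00000000e+00  0.00000000e+00  1.00000000e+00]]
[ 0.37779381 -0.1208557   0.016     ]
[ 0.55102492 -0.17665672  0.016     ]
[0.46358206 0.14543026 0.016     ]
[0.63598789 0.09741205 0.016     ]
```

View pics/c.png

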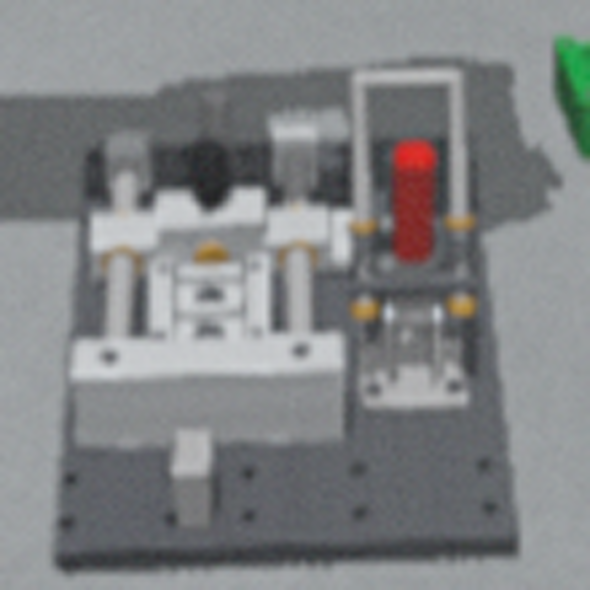

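View pics/w.png

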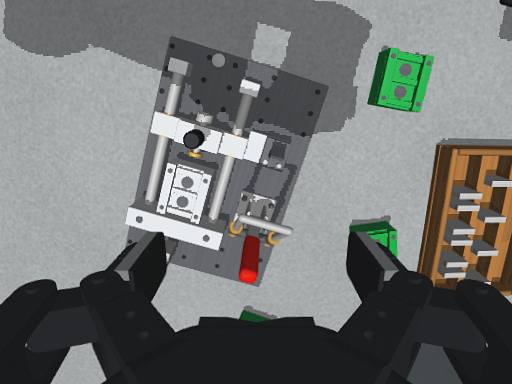

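Wrist view: plate corners at (172,37) and (328,86), knob top at (193,139), keeper near (272,155), crossbar from (238,215) to (290,233), and red grip end at (248,275). The pin gauge is at (218,60) and the parallel is behind the fixed jaw. The real block is the silver one in the fixture at (184,193). The green ones are look-alikes.

```bash
python3 - <<'E'
from h import *
np.set_printoptions(precision=4,suppress=True)
A=p3('w0',172,37,.016);B=p3('w0',328,86,.016)
d=(B-A)[:2];print('corners',A,B,np.linalg.norm(d))
yaw=np.arctan2(d[1],d[0]);
# refine yaw from rods using depth line
R1=p3('w0',176,88,.035)-p3('w0',153,197,.035); R2=p3('w0',242,110,.035)-p3('w0',216,214,.035)
for r in(R1,R2): print('rod yaw',np.degrees(np.arctan2(-r[0],r[1])))
print('top edge yaw',np.degrees(yaw))
print('knob',p3('w0',193,139),p3('w0',193,139,.082))
print('bar ends',p3('w0',240,216,r=0),p3('w0',289,233,r=0),'mid',p3('w0',265,225,r=1),p3('w0',258,223,r=1))
print('grip',p3('w0',248,276),p3('w0',249,270),p3('w0',252,240))
print('keeper',p3('w0',273,154),p3('w0',276,150),p3('w0',270,160))
for n in [(182,165),(167,217),(207,170),(191,222)]: print('block',p3('w0',*n,.05))
im=cv2.imread('pics/w0.png')[120:300,140:310]; cv2.imwrite('pics/e.png',cv2.resize(im,None,fx=3.3,fy=3.3,interpolation=cv2.INTER_CUBIC))
E
```

```text
corners [0.4573 0.1383 0.016 ] [0.6305 0.0861 0.016 ] 0.18094819672493334
rod yaw -16.063208560974395
rod yaw -15.085585163123508
top edge yaw -16.765022719921497
knob [0.4891 0.0336 0.082 ] [0.4891 0.0336 0.082 ]
bar ends [ 0.5366 -0.0213  0.144 ] [ 0.5762 -0.0354  0.1456] mid [ 0.5567 -0.0285  0.1454] [ 0.5511 -0.0269  0.1449]
grip [ 0.5426 -0.0762  0.1435] [ 0.5434 -0.0716  0.1415] [ 0.5454 -0.0645  0.0967]
keeper [0.5665 0.0169 0.069 ] [0.5699 0.0201 0.0625] [0.5637 0.0103 0.0659]
block [0.4689 0.002  0.05  ]
block [ 0.4478 -0.0582  0.05  ]
block [ 0.496  -0.0036  0.05  ]
block [ 0.475  -0.0642  0.05  ]
```

View pics/e.png

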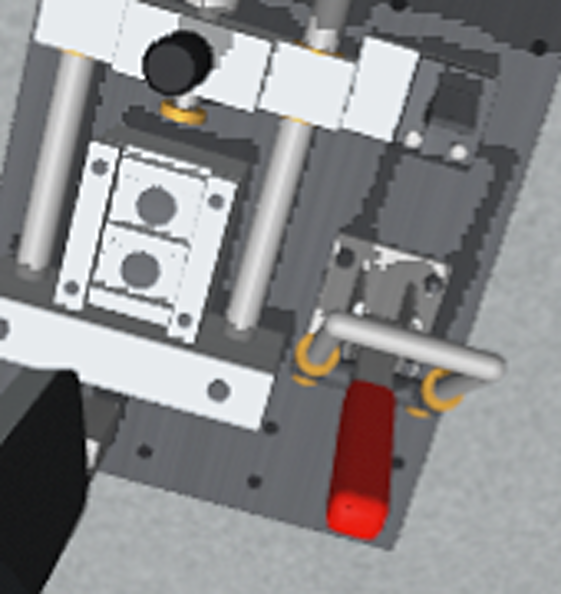

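```bash
cat >> h.py <<'E'
def cloud(tag):
    c=np.load(f'pics/{tag}.npz'); d=c['d']; v,u=np.mgrid[0:384,0:512]
    K=np.array([[c['fx'],0,c['cx']],[0,c['fy'],c['cy']],[0,0,1]])
    n=cv2.undistortPoints(np.stack([u,v],-1).reshape(-1,1,2).astype(float),K,np.array([c['k1'],0,0,0.]))[:,0]
    P=np.c_[n,np.ones(len(n))]*d.reshape(-1,1); E=c['extrinsics']
    P=P@E[:3,:3].T+E[:3,3]; P[d.ravel()==0]=np.nan
    return P.reshape(384,512,3)
E
python3 - <<'E'
from h import *
np.set_printoptions(precision=4,suppress=True)
P=cloud('w0')
for nm,z0,z1,(u0,u1,v0,v1) in [('block',.047,.053,(160,215,158,226)),('fixjaw',.068,.076,(120,230,195,250)),('jaw shoulders',.05,.056,(140,275,105,165)),('jawmid',.061,.069,(140,275,105,165)),('plate',.013,.019,(120,335,30,290)),('kped',.036,.044,(250,300,130,180)),('ktop',.063,.075,(250,300,130,180))]:
    Q=P[v0:v1,u0:u1].reshape(-1,3); m=(Q[:,2]>z0)&(Q[:,2]<z1); Q=Q[m]
    if len(Q)<5: print(nm,len(Q));continue
    (c,s,a)=cv2.minAreaRect((Q[:,:2]*1000).astype(np.float32)); print(nm,len(Q),np.round(c,1),np.round(s,1),round(a,1),Q[:,2].mean())
Q=P[100:260,120:310].reshape(-1,3); print(np.histogram(Q[:,2]*1000,bins=np.arange(10,90,3)))
E
```

```text
block 1212 [471.3 -32. ] [61.8 57.6] 73.5 0.049587827064591285
fixjaw 6 [519.9 -66.3] [3.1 1.1] 86.3 0.0730346941264932
jaw shoulders 63 [506.9  29.6] [111.6  43.4] 5.4 0.050417153135342445
jawmid 58 [528.9  25. ] [11.7 82.7] 75.7 0.0660069129373541
plate 17673 [504.  -15.4] [270.2 186.1] 73.0 0.016006849614791818
kped 529 [570.1  11.8] [33.1 28. ] 73.0 0.040042660684334534
ktop 157 [570.8  14.2] [11.  13.9] 73.2 0.06809112263844819
(array([   1, 5201, 5581,  694,  173,  364,  481,  991, 1265, 1460, 1186,
        506, 1022, 1315,  254, 1584,   88,   40,   73,  119,  117,  108,
         55,  190,  110,   22]), array([10, 13, 16, 19, 22, 25, 28, 31, 34, 37, 40, 43, 46, 49, 52, 55, 58,
       61, 64, 67, 70, 73, 76, 79, 82, 85, 88]))
```

The plate fit is clean: centre (504,-15.4) mm, yaw -17.0°. In fixture coordinates, the knob is at y≈42.5, the keeper at x≈55, and the clamp at x≈55 with its pivot at y≈-38. I'll close the fingers and go to the +y side of the knob.

Emit:
step_arm:
  steps:
    - {"xyz": [-0.324, -0.425, 0], "turn": [0, 0, 0], "gripper": -1}
    - {"xyz": [-0.324, -0.425, 0], "turn": [0, 0, 0], "gripper": -1}
    - {"xyz": [-0.324, -0.425, 0], "turn": [0, 0, 0], "gripper": -1}
    - {"xyz": [-0.324, -0.425, 0], "turn": [0, 0, 0], "gripper": -1}
    - {"xyz": [0, 0, 0], "turn": [0, 0, 0.927], "gripper": -1}
    - {"xyz": [0, 0, 0], "turn": [0, 0, 0.927], "gripper": -1}
    - {"xyz": [0, 0, 0], "turn": [0, 0, 0.927], "gripper": -1}
    - {"xyz": [0, 0, 0], "turn": [0, 0, 0.927], "gripper": -1}
    - {"xyz": [0, 0, 0.6], "turn": [0, 0, 0], "gripper": -1}
    - {"xyz": [0, 0, 0.6], "turn": [0, 0, 0], "gripper": -1}
    - {"xyz": [0, 0, 0.6], "turn": [0, 0, 0], "gripper": -1}
    - {"xyz": [0, 0, 0.6], "turn": [0, 0, 0], "gripper": -1}
    - {"xyz": [0, 0, 0.6], "turn": [0, 0, 0], "gripper": -1}
    - {"xyz": [0, 0, 0.6], "turn": [0, 0, 0], "gripper": -1}
    - {"xyz": [0, 0, 0.55], "turn": [0, 0, 0], "gripper": -1}
    - {"xyz": [0, 0, 0], "turn": [0, 0, 0], "gripper": -1}
    - {"xyz": [0, 0, 0], "turn": [0, 0, 0], "gripper": -1}
    - {"xyz": [0, 0, 0], "turn": [0, 0, 0], "gripper": -1}

```text
time_s: 1.65
position: [0.4988, 0.068, 0.0854]
tool_rot: [[0.956, -0.292, 0.002], [-0.292, -0.956, -0.0], [0.002, -0.0, -1.0]]
ft_force: [0.5, -0.2, 0.8]
grip_width: -0.0003
```

```bash
python3 - <<'E'
from h import *
np.set_printoptions(precision=4,suppress=True)
grab('wrist','w1'); cv2.imwrite('pics/w1.png',cv2.imread('pics/w1.png'))
o=env.observe(); c=np.array([.504,-.0154]); t=np.radians(17); ex=np.array([np.cos(t),-np.sin(t)]); ey=np.array([np.sin(t),np.cos(t)])
d=o['position'][:2]-c; print(d@ex,d@ey,o['position'][2],o['ft_force'],o['grip_width'],o['tool_rot'])
E
```

```text
-0.02928722780964616 0.07823419590536776 0.08568983922641102 [-0.5155  0.3886  0.032 ] -0.0002777016343416116 [[ 0.9564 -0.2922  0.0024]
 [-0.2922 -0.9564 -0.0002]
 [ 0.0024 -0.0005 -1.    ]]
```

View pics/w1.png

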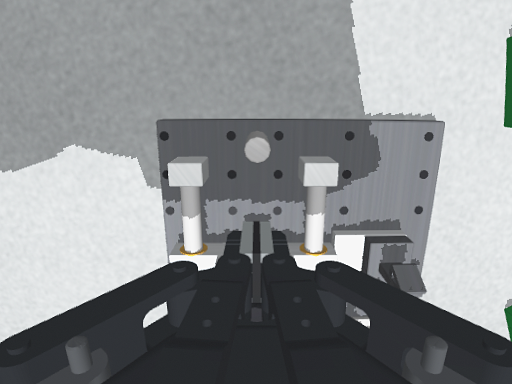

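Well aligned: closed fingers behind the knob, pin gauge at (257,150) clear. Starting the push.

Emit:
step_arm:
  steps:
    - {"xyz": [0, 0.1, 0], "turn": [0, 0, 0], "gripper": -1}
    - {"xyz": [0, 0.1, 0], "turn": [0, 0, 0], "gripper": -1}
    - {"xyz": [0, 0.05, 0], "turn": [0, 0, 0], "gripper": -1}
    - {"xyz": [0, 0.05, 0], "turn": [0, 0, 0], "gripper": -1}
    - {"xyz": [0, 0.05, 0], "turn": [0, 0, 0], "gripper": -1}
    - {"xyz": [0, 0.05, 0], "turn": [0, 0, 0], "gripper": -1}
    - {"xyz": [0, 0.05, 0], "turn": [0, 0, 0], "gripper": -1}
    - {"xyz": [0, 0.03, 0], "turn": [0, 0, 0], "gripper": -1}
    - {"xyz": [0, 0.02, 0], "turn": [0, 0, 0], "gripper": -1}

```text
time_s: 2.45
position: [0.4924, 0.0489, 0.0844]
tool_rot: [[0.956, -0.292, 0.0], [-0.292, -0.956, 0.0], [0.0, -0.0, -1.0]]
ft_force: [-0.0, 3.1, 0.9]
grip_width: 0.0001
```

Emit:
step_arm:
  steps:
    - {"xyz": [0, 0.02, 0], "turn": [0, 0, 0], "gripper": -1}
    - {"xyz": [0, 0.02, 0], "turn": [0, 0, 0], "gripper": -1}

```text
time_s: 2.62
position: [0.4919, 0.0474, 0.0844]
tool_rot: [[0.956, -0.292, 0.0], [-0.292, -0.956, 0.0], [0.0, -0.0, -1.0]]
ft_force: [0.7, 2.7, 2.2]
grip_width: -0.0001
```

Emit:
step_arm:
  steps:
    - {"xyz": [0, 0.02, 0], "turn": [0, 0, 0], "gripper": -1}
    - {"xyz": [0, 0.02, 0], "turn": [0, 0, 0], "gripper": -1}

```text
time_s: 2.78
position: [0.4914, 0.0458, 0.0844]
tool_rot: [[0.956, -0.292, 0.0], [-0.292, -0.956, 0.0], [0.0, -0.0, -1.0]]
ft_force: [0.5, 2.8, 1.0]
grip_width: 0.0001
```

Emit:
step_arm:
  steps:
    - {"xyz": [0, 0.015, 0], "turn": [0, 0, 0], "gripper": -1}
    - {"xyz": [0, 0.015, 0], "turn": [0, 0, 0], "gripper": -1}
    - {"xyz": [0, 0.015, 0], "turn": [0, 0, 0], "gripper": -1}

```text
time_s: 3.03
position: [0.4909, 0.044, 0.0843]
tool_rot: [[0.956, -0.292, 0.0], [-0.292, -0.956, 0.0], [0.0, -0.0, -1.0]]
ft_force: [1.0, 2.5, 1.4]
grip_width: 0.0
```

Emit:
step_arm:
  steps:
    - {"xyz": [0, 0.01, 0], "turn": [0, 0, 0], "gripper": -1}
    - {"xyz": [0, 0.01, 0], "turn": [0, 0, 0], "gripper": -1}

```text
time_s: 3.2
position: [0.4906, 0.0433, 0.0843]
tool_rot: [[0.956, -0.292, 0.0], [-0.292, -0.956, -0.0], [0.0, 0.0, -1.0]]
ft_force: [1.0, 3.0, 1.3]
grip_width: -0.0
```

Emit:
step_arm:
  steps:
    - {"xyz": [0, 0.01, 0], "turn": [0, 0, 0], "gripper": -1}
    - {"xyz": [0, 0.01, 0], "turn": [0, 0, 0], "gripper": -1}

```text
time_s: 3.37
position: [0.4904, 0.0425, 0.0843]
tool_rot: [[0.956, -0.292, -0.0], [-0.292, -0.956, -0.0], [0.0, 0.0, -1.0]]
ft_force: [1.4, 2.4, 1.5]
grip_width: 0.0001
```

Emit:
step_arm:
  steps:
    - {"xyz": [0, 0.01, 0], "turn": [0, 0, 0], "gripper": -1}
    - {"xyz": [0, 0.01, 0], "turn": [0, 0, 0], "gripper": -1}

```text
time_s: 3.53
position: [0.4902, 0.0417, 0.0843]
tool_rot: [[0.956, -0.292, 0.0], [-0.292, -0.956, -0.0], [0.0, -0.0, -1.0]]
ft_force: [0.4, 3.8, 1.4]
grip_width: 0.0002
```

Emit:
step_arm:
  steps:
    - {"xyz": [0, 0.007, 0], "turn": [0, 0, 0], "gripper": -1}
    - {"xyz": [0, 0.007, 0], "turn": [0, 0, 0], "gripper": -1}

```text
time_s: 3.7
position: [0.49, 0.0412, 0.0843]
tool_rot: [[0.956, -0.292, 0.0], [-0.292, -0.956, -0.0], [0.0, 0.0, -1.0]]
ft_force: [0.8, 3.0, 1.7]
grip_width: 0.0
```

Emit:
step_arm:
  steps:
    - {"xyz": [0, 0.007, 0], "turn": [0, 0, 0], "gripper": -1}
    - {"xyz": [0, 0.007, 0], "turn": [0, 0, 0], "gripper": -1}

```text
time_s: 3.87
position: [0.4898, 0.0407, 0.0843]
tool_rot: [[0.956, -0.292, 0.0], [-0.292, -0.956, -0.0], [0.0, -0.0, -1.0]]
ft_force: [0.1, 2.8, 2.6]
grip_width: -0.0002
```

Emit:
step_arm:
  steps:
    - {"xyz": [0, 0.007, 0], "turn": [0, 0, 0], "gripper": -1}
    - {"xyz": [0, 0.007, 0], "turn": [0, 0, 0], "gripper": -1}

```text
time_s: 4.03
position: [0.4897, 0.0402, 0.0843]
tool_rot: [[0.956, -0.292, 0.0], [-0.292, -0.956, -0.0], [0.0, 0.0, -1.0]]
ft_force: [1.3, 2.7, 1.3]
grip_width: -0.0002
```

Emit:
step_arm:
  steps:
    - {"xyz": [0, 0.007, 0], "turn": [0, 0, 0], "gripper": -1}
    - {"xyz": [0, 0.007, 0], "turn": [0, 0, 0], "gripper": -1}

```text
time_s: 4.2
position: [0.4895, 0.0396, 0.0843]
tool_rot: [[0.956, -0.292, 0.0], [-0.292, -0.956, -0.0], [0.0, -0.0, -1.0]]
ft_force: [2.3, 3.1, 1.6]
grip_width: -0.0
```

Emit:
step_arm:
  steps:
    - {"xyz": [0, 0.007, 0], "turn": [0, 0, 0], "gripper": -1}
    - {"xyz": [0, 0.007, 0], "turn": [0, 0, 0], "gripper": -1}

```text
time_s: 4.37
position: [0.4894, 0.0393, 0.0844]
tool_rot: [[0.956, -0.292, 0.0], [-0.292, -0.956, 0.0], [0.0, -0.0, -1.0]]
ft_force: [1.8, 5.5, 1.6]
grip_width: -0.0
```

Emit:
step_arm:
  steps:
    - {"xyz": [0, 0.007, 0], "turn": [0, 0, 0], "gripper": -1}
    - {"xyz": [0, 0.007, 0], "turn": [0, 0, 0], "gripper": -1}

```text
time_s: 4.53
position: [0.4893, 0.0391, 0.0844]
tool_rot: [[0.956, -0.293, 0.001], [-0.293, -0.956, 0.001], [0.0, -0.001, -1.0]]
ft_force: [3.2, 8.6, 0.6]
grip_width: -0.0001
```

Contact felt: about 9 N total, so about 6 N on the block. I'll hold briefly, then back off and rise.

Emit:
step_arm:
  steps:
    - {"xyz": [0, 0, 0], "turn": [0, 0, 0], "gripper": -1}
    - {"xyz": [0, 0, 0], "turn": [0, 0, 0], "gripper": -1}
    - {"xyz": [0, 0, 0], "turn": [0, 0, 0], "gripper": -1}

```text
time_s: 4.78
position: [0.4894, 0.0391, 0.0844]
tool_rot: [[0.956, -0.292, 0.001], [-0.292, -0.956, 0.001], [0.0, -0.001, -1.0]]
ft_force: [2.4, 7.2, 1.7]
grip_width: -0.0001
```

Emit:
step_arm:
  steps:
    - {"xyz": [0, -0.15, 0], "turn": [0, 0, 0], "gripper": -1}
    - {"xyz": [0, -0.35, 0], "turn": [0, 0, 0], "gripper": -1}
    - {"xyz": [0, -0.5, -0.4], "turn": [0, 0, 0], "gripper": -1}
    - {"xyz": [0, -0.5, -0.8], "turn": [0, 0, 0], "gripper": -0.5}
    - {"xyz": [0, 0, -0.8], "turn": [0, 0, 0], "gripper": 0}
    - {"xyz": [0, 0, -0.8], "turn": [0, 0, 0], "gripper": 0.3}
    - {"xyz": [0, 0, -0.8], "turn": [0, 0, 0], "gripper": 0.5}
    - {"xyz": [0, 0, -0.8], "turn": [0, 0, 0], "gripper": 0.5}
    - {"xyz": [0, 0, 0], "turn": [0, 0, 0], "gripper": 0.5}
    - {"xyz": [0, 0, 0], "turn": [0, 0, 0], "gripper": 0.5}
    - {"xyz": [0, 0, 0], "turn": [0, 0, 0], "gripper": 0.5}

```text
time_s: 5.7
position: [0.5062, 0.0959, 0.2592]
tool_rot: [[0.956, -0.292, -0.002], [-0.292, -0.956, -0.0], [-0.002, 0.001, -1.0]]
ft_force: [-0.4, 0.2, -0.5]
grip_width: 0.0638
```

```bash
cat >> h.py <<'E'
np.set_printoptions(precision=4,suppress=True)
def F(p):
    p=np.asarray(p,float); c=np.array([.504,-.0154]); t=np.radians(17); ex=np.array([np.cos(t),-np.sin(t)]); ey=np.array([np.sin(t),np.cos(t)])
    return np.stack([(p[...,:2]-c)@ex,(p[...,:2]-c)@ey,p[...,2]],-1)*1000
E
python3 - <<'E'
from h import *
o=env.observe(); print(F(o['position']),o['ft_force'],o['grip_width'])
grab('wrist','w2')
Q=F(cloud('w2'))
np.save('pics/q2.npy',Q)
m=lambda x0,x1,y0,y1,z0,z1:(Q[...,0]>x0)&(Q[...,0]<x1)&(Q[...,1]>y0)&(Q[...,1]<y1)&(Q[...,2]>z0)&(Q[...,2]<z1)
for n,b in [('knob',(-50,-10,0,60,78,86)),('ktop',(35,75,0,70,63,76)),('bar',(25,85,-25,60,130,160)),('legs',(25,85,-60,60,95,125)),('grip',(40,70,-80,-20,135,150)),('gripmid',(40,70,-80,-20,95,130))]:
    q=Q[m(*b)]; print(n,len(q),q.mean(0) if len(q) else'',np.percentile(q,[2,98],axis=0).ravel() if len(q) else'')
E
```

```text
[-30.4575 107.0381 259.2363] [-0.4374  0.2338 -0.46  ] 0.06379006298013014
knob 188 [-29.7434  28.5032  81.4675] [-37.4294  21.0038  78.7894 -22.1697  35.5289  83.0817]
ktop 2 [48.9062 40.3913 63.2592] [48.3523 40.3779 63.2318 49.46   40.4047 63.2865]
bar 85 [ 35.0391   2.5329 141.7432] [ 31.3405  -4.5892 131.3463  40.1078   5.9037 145.8681]
legs 124 [ 42.0167 -29.0113 104.3676] [ 31.2244 -43.2901  95.1309  53.6832  -7.686  123.1716]
grip 0  
gripmid 70 [ 49.3934 -37.6576 100.792 ] [ 46.8148 -44.2748  95.5315  54.1882 -34.3564 107.7778]
```

View pics/w2.png

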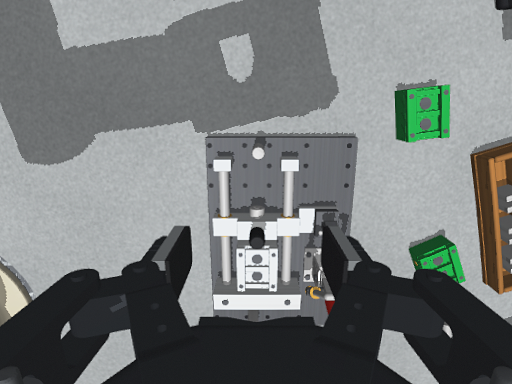

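The jaw is now at y=28.5. I'm moving above the loop for a closer look at it and the keeper.

Emit:
step_arm:
  steps:
    - {"xyz": [0.428, 0.535, 0], "turn": [0, 0, 0], "gripper": 0.7}
    - {"xyz": [0.428, 0.535, 0], "turn": [0, 0, 0], "gripper": 0.7}
    - {"xyz": [0.428, 0.535, 0.3], "turn": [0, 0, 0], "gripper": 0.7}
    - {"xyz": [0.428, 0.535, 0.5], "turn": [0, 0, 0], "gripper": 0.7}
    - {"xyz": [0.428, 0.535, 0.5], "turn": [0, 0, 0], "gripper": 0.7}
    - {"xyz": [0, 0, 0.2], "turn": [0, 0, 0], "gripper": 0.7}
    - {"xyz": [0, 0, 0], "turn": [0, 0, 0], "gripper": 0.7}
    - {"xyz": [0, 0, 0], "turn": [0, 0, 0], "gripper": 0.7}

```text
time_s: 6.42
position: [0.5568, -0.0309, 0.1994]
tool_rot: [[0.956, -0.292, -0.003], [-0.292, -0.956, 0.001], [-0.003, 0.0, -1.0]]
ft_force: [-1.5, 0.4, 0.8]
grip_width: 0.0726
```

```bash
python3 - <<'E'
from h import *
o=env.observe(); print(F(o['position']),o['ft_force'],o['grip_width'])
grab('wrist','w3')
Q=F(cloud('w3'))
m=lambda x0,x1,y0,y1,z0,z1:(Q[...,0]>x0)&(Q[...,0]<x1)&(Q[...,1]>y0)&(Q[...,1]<y1)&(Q[...,2]>z0)&(Q[...,2]<z1)
q=Q[m(35,75,0,80,35,76)]
for z in range(36,76,3):
    r=q[abs(q[:,2]-z)<1.5]; r=r[abs(r[:,0]-55)<6]
    if len(r): print('keeper z',z,len(r),r[:,:2].min(0),r[:,:2].max(0))
for n,b in [('bar',(25,85,-25,60,130,160)),('grip',(40,70,-80,-20,138,150))]:
    q=Q[m(*b)]; print(n,len(q),q.mean(0),np.percentile(q,[2,98],axis=0).ravel())
for z in range(70,146,6):
    r=Q[m(25,85,-70,30,z-3,z+3)]; L=r[abs(r[:,0]-35)<7]; G=r[abs(r[:,0]-55)<9]; R=r[abs(r[:,0]-75)<7]
    print(z,[ (len(k),np.round(k.mean(0)[:2],1),np.round(k.min(0)[1],1),np.round(k.max(0)[1],1)) if len(k) else None for k in (L,G,R)])
cv2.imwrite('pics/w3b.png',cv2.resize(cv2.imread('pics/w3.png')[100:384,130:410],None,fx=2,fy=2,interpolation=cv2.INTER_CUBIC))
E
```

```text
[ 54.9964   0.5558 199.4343] [-1.4776  0.3961  0.8231] 0.07262126213414563
keeper z 39 186 [49.0025 15.8457] [60.9988 48.5333]
keeper z 42 46 [49.011  16.1607] [60.9952 47.6584]
keeper z 57 21 [49.4334 41.9113] [60.6629 42.8471]
keeper z 60 24 [49.5029 39.7066] [60.6288 42.1194]
keeper z 63 39 [49.5253 38.2558] [60.5849 40.6719]
keeper z 66 44 [49.5856 29.3279] [60.5465 39.265 ]
keeper z 69 92 [49.5895 29.4569] [60.5371 37.1263]
keeper z 72 30 [50.5067 32.367 ] [60.4586 35.6786]
bar 858 [ 55.1421   2.396  143.7169] [ 33.3073  -6.3584 133.2577  76.787    5.6912 145.9499]
grip 427 [ 55.1206 -46.2552 141.782 ] [ 47.3459 -53.7909 138.2809  62.6548 -40.8518 143.9116]
70 [(5, array([ 39.1, -39. ]), np.float64(-44.8), np.float64(-36.9)), (86, array([ 54.9, -25. ]), np.float64(-41.9), np.float64(29.7)), (11, array([ 70. , -39.6]), np.float64(-45.1), np.float64(-36.9))]
76 [(23, array([ 38.1, -42.3]), np.float64(-44.6), np.float64(-38.8)), (71, array([ 54.9, -35.8]), np.float64(-44.4), np.float64(-32.2)), (22, array([ 72.4, -42.2]), np.float64(-44.6), np.float64(-37.6))]
82 [(13, array([ 38. 
[... 1518 characters left out ...]
 np.float64(-42.8), np.float64(-38.3)), (18, array([ 73.9, -11.7]), np.float64(-14.2), np.float64(-9.3))]
130 [(17, array([36.1, -8.4]), np.float64(-10.3), np.float64(-6.7)), (107, array([ 55.3, -40.6]), np.float64(-43.3), np.float64(-39.4)), (17, array([74.1, -8.2]), np.float64(-10.2), np.float64(-5.6))]
136 [(17, array([35.6, -5. ]), np.float64(-6.5), np.float64(-3.8)), (130, array([ 55.3, -41.7]), np.float64(-51.1), np.float64(-39.6)), (17, array([74.9, -5. ]), np.float64(-6.5), np.float64(-3.1))]
142 [(128, array([37. ,  2.9]), np.float64(-2.8), np.float64(6.0)), (612, array([ 55., -29.]), np.float64(-55.2), np.float64(6.0)), (126, array([73.3,  2.8]), np.float64(-3.6), np.float64(6.1))]
```

View pics/w3b.png

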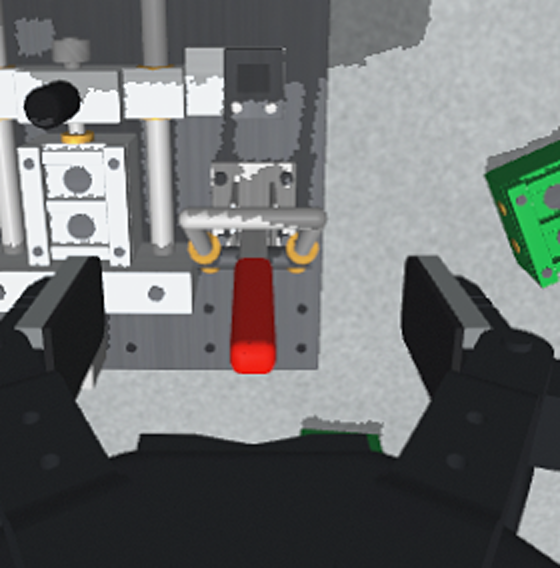

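```bash
python3 - <<'E'
from h import *
Q=F(cloud('w3'))
for s in(-1,1):
    dx=(Q[...,0]-55)*s
    q=Q[(dx>30)&(dx<60)&(abs(Q[...,1])<25)&(Q[...,2]>150)]
    print(len(q),np.percentile(q,[0,2,98,100],axis=0))
Q1=F(cloud('w1')); q=Q1[(abs(Q1[...,0]+30)<20)&(abs(Q1[...,1]-78)<20)&(Q1[...,2]>50)]; print(np.percentile(q,[0,1,50],axis=0))
E
```

```text
11588 [[ -4.9986 -12.7997 188.3735]
 [ -4.4926 -10.0715 196.8174]
 [ 23.8143  17.1273 272.8147]
 [ 24.999   18.1986 279.448 ]]
11480 [[ 85.0005 -12.966  188.0936]
 [ 85.99   -10.1146 196.546 ]
 [114.5237  17.1845 272.6658]
 [114.9998  18.1234 278.6402]]
[[-49.9981  65.3688  69.2528]
 [-48.0757  71.1788  76.387 ]
 [-29.424   94.2738 149.4999]]
```

Loop geometry is consistent: crossbar at (55, 2.4, 142), loop 85 mm long, lever q≈0.135, keeper lip tip at y≈43. I'll descend and grip both legs at the crossbar from outside.

Emit:
step_arm:
  steps:
    - {"xyz": [0, -0.045, 0.4], "turn": [0, 0, 0], "gripper": 0.7}
    - {"xyz": [0, 0, 0.4], "turn": [0, 0, 0], "gripper": 0.7}
    - {"xyz": [0, 0, 0.35], "turn": [0, 0, 0], "gripper": 0.6}
    - {"xyz": [0, 0, 0], "turn": [0, 0, 0], "gripper": 0.3}
    - {"xyz": [0, 0, 0], "turn": [0, 0, 0], "gripper": -0.1}
    - {"xyz": [0, 0, 0], "turn": [0, 0, 0], "gripper": -0.1}
    - {"xyz": [0, 0, 0], "turn": [0, 0, 0], "gripper": -0.1}
    - {"xyz": [0, 0, 0], "turn": [0, 0, 0], "gripper": -0.1}
  squeeze: 40

```text
time_s: 7.13
position: [0.5578, -0.0292, 0.1554]
tool_rot: [[0.956, -0.292, 0.001], [-0.292, -0.956, 0.0], [0.001, -0.001, -1.0]]
ft_force: [-2.4, 4.2, 4.0]
grip_width: 0.0441
```

```bash
python3 - <<'E'
from h import *
o=env.observe(); print(F(o['position']),o['ft_force'],o['grip_width'])
grab('wrist','w4');o=env.observe(); print(F(o['position']),o['ft_force'],o['grip_width'])
Q=F(cloud('w4'))
q=Q[(abs(Q[...,0]-55)<14)&(abs(Q[...,1])<25)&(Q[...,2]>125)&(Q[...,2]<160)]; print(len(q),q.mean(0),np.percentile(q,[2,98],axis=0))
cv2.imwrite('pics/w4b.png',cv2.resize(cv2.imread('pics/w4.png')[130:384,130:410],None,fx=2,fy=2))
E
```

```text
[ 55.4587   2.5686 155.3978] [-2.4343  4.2471  3.9725] 0.044073537123777776
[ 55.47     2.5416 155.3325] [-3.279   3.288   4.9064] 0.04390296210730046
811 [ 55.0245   3.3089 144.2789] [[ 41.4923  -0.1927 141.2682]
 [ 68.5254   5.714  146.245 ]]
```

View pics/w4b.png

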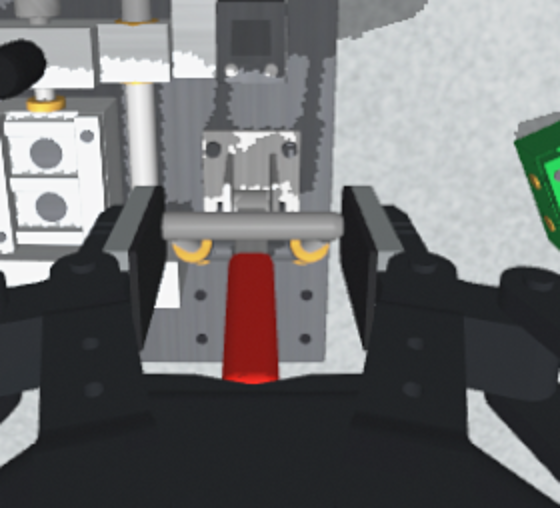

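The fingers hold both ends of the crossbar ((160-345, 225) in the crop). I'll swing the loop down along its arc.

Emit:
step_arm:
  steps:
    - {"xyz": [0, 0, 0], "turn": [0, 0, 0], "gripper": -0.3}
    - {"xyz": [0, -0.135, 0.08], "turn": [0, 0, 0], "gripper": -0.3}
    - {"xyz": [0, -0.135, 0.08], "turn": [0, 0, 0], "gripper": -0.3}
    - {"xyz": [0, -0.135, 0.105], "turn": [0, 0, 0], "gripper": -0.3}
    - {"xyz": [0, -0.135, 0.105], "turn": [0, 0, 0], "gripper": -0.3}
    - {"xyz": [0, -0.1, 0.125], "turn": [0, 0, 0], "gripper": -0.3}
    - {"xyz": [0, -0.1, 0.125], "turn": [0, 0, 0], "gripper": -0.3}
    - {"xyz": [0, -0.08, 0.138], "turn": [0, 0, 0], "gripper": -0.3}
    - {"xyz": [0, -0.08, 0.138], "turn": [0, 0, 0], "gripper": -0.3}
    - {"xyz": [0, 0, 0], "turn": [0, 0, 0], "gripper": -0.3}
  squeeze: 50

```text
time_s: 8.02
position: [0.5684, 0.0054, 0.1173]
tool_rot: [[0.956, -0.292, -0.001], [-0.292, -0.956, 0.0], [-0.001, -0.0, -1.0]]
ft_force: [-2.1, 1.7, 1.9]
grip_width: 0.0433
```

```bash
python3 - <<'E'
from h import *
grab('wrist','w5');o=env.observe(); print(F(o['position']),o['ft_force'],o['grip_width'])
Q=F(cloud('w5'))
q=Q[(abs(Q[...,0]-55)<14)&(Q[...,1]>20)&(Q[...,1]<60)&(Q[...,2]>85)&(Q[...,2]<160)]; print(len(q),q.mean(0),np.percentile(q,[2,98],axis=0))
E
```

```text
[ 55.5528  38.3182 117.8207] [-1.3565  1.1425  1.2049] 0.04354541690988332
797 [ 55.0254  37.2641 104.9868] [[ 41.699   33.7395 102.1111]
 [ 68.2842  39.7892 106.8615]]
```

Emit:
step_arm:
  steps:
    - {"xyz": [0, -0.08, 0.15], "turn": [0, 0, 0], "gripper": -0.3}
    - {"xyz": [0, -0.06, 0.15], "turn": [0, 0, 0], "gripper": -0.3}
    - {"xyz": [0, -0.05, 0.155], "turn": [0, 0, 0], "gripper": -0.3}
    - {"xyz": [0, -0.04, 0.155], "turn": [0, 0, 0], "gripper": -0.3}
    - {"xyz": [0, -0.03, 0.15], "turn": [0, 0, 0], "gripper": -0.3}
    - {"xyz": [0, -0.03, 0.1], "turn": [0, 0, 0], "gripper": -0.3}
    - {"xyz": [0, 0, 0], "turn": [0, 0, 0], "gripper": -0.3}
    - {"xyz": [0, 0, 0], "turn": [0, 0, 0], "gripper": -0.3}
  squeeze: 60

```text
time_s: 8.73
position: [0.5719, 0.016, 0.0838]
tool_rot: [[0.956, -0.292, 0.0], [-0.292, -0.956, 0.0], [0.0, -0.0, -1.0]]
ft_force: [-0.5, -0.7, -1.1]
grip_width: 0.0301
```

```bash
python3 - <<'E'
from h import *
grab('wrist','w6');o=env.observe(); print(F(o['position']),o['ft_force'],o['grip_width'])
Q=F(cloud('w6'))
q=Q[(abs(Q[...,0]-55)<14)&(Q[...,1]>20)&(Q[...,1]<60)&(Q[...,2]>60)&(Q[...,2]<130)]
for z in range(60,90,3):
    r=q[abs(q[:,2]-z)<1.5]
    if len(r):print(z,len(r),r.min(0)[:2],r.max(0)[:2])
q=Q[(abs(Q[...,0]-55)<6)&(Q[...,1]<-10)&(Q[...,2]>85)&(Q[...,2]<150)]
for z in range(86,146,10):
    r=q[abs(q[:,2]-z)<2]
    if len(r):print('lev',z,len(r),r.mean(0)[1],r.max(0)[1])
E
```

```text
[55.7396 49.7653 83.9215] [-0.2343  0.1954 -0.6091] 0.03004423645992837
60 73 [41.064  39.4229] [68.9136 48.3404]
63 667 [41.1187 37.4596] [68.8364 48.4533]
66 328 [41.0104 29.2087] [68.6799 49.9627]
69 300 [41.0102 29.5826] [61.9961 59.4604]
72 119 [41.0019 33.1662] [61.8814 59.8608]
75 21 [41.0111 39.1085] [41.1597 59.1519]
78 28 [41.0031 38.9702] [41.1878 59.7862]
81 14 [41.0039 42.6933] [41.1595 59.8793]
84 25 [41.0025 38.674 ] [41.1493 59.5458]
87 27 [41.0023 39.6925] [41.1388 59.3837]
```

The grip slipped off and the loop has dropped onto the nose, as the brief expects. The fingers now stand above the legs at about 30 mm opening, so I'll locate the bar.

```bash
python3 - <<'E'
from h import *
Q=F(cloud('w6'))
a=abs(Q[...,0]-55); q=Q[(a>7.8)&(a<13)&(Q[...,1]>20)&(Q[...,1]<58)&(Q[...,2]>42)&(Q[...,2]<95)]
for y in range(26,58,2):
    r=q[abs(q[:,1]-y)<1]
    if len(r):print(y,len(r),np.percentile(r[:,2],[0,50,100]))
for s in(-1,1):
  dx=(Q[...,0]-55.7)*s; q=Q[(dx>12)&(dx<32)&(abs(Q[...,1]-50)<20)&(Q[...,2]>55)&(Q[...,2]<110)]; print(np.percentile(q,[0,1,50,99],axis=0))
cv2.imwrite('pics/w6b.png',cv2.resize(cv2.imread('pics/w6.png')[130:384,130:410],None,fx=2,fy=2))
E
```

```text
42 37 [62.1704 63.6459 64.5208]
44 65 [63.1733 64.5238 65.6054]
46 85 [62.1878 64.013  66.4109]
48 92 [59.3976 62.5086 64.8881]
[[ 23.7288  37.7826  59.464 ]
 [ 25.0758  38.9908  62.7466]
 [ 39.2862  56.4     92.8698]
 [ 42.9065  63.0257 109.8291]]
[[ 67.7208  30.1493  60.3177]
 [ 68.5264  37.4787  62.2193]
 [ 72.3176  56.344   93.0497]
 [ 86.6955  62.7669 109.7633]]
```

View pics/w6b.png

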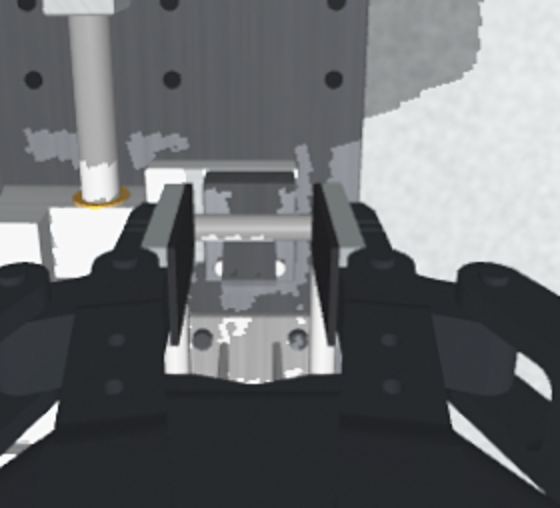

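View: the bar lies across the nose ((195-315, 228) in the crop), with the fingers just above both ends. I'll press down with a slight +y bias.

Emit:
step_arm:
  steps:
    - {"xyz": [0, -0.01, 0.025], "turn": [0, 0, 0], "gripper": -0.3}
    - {"xyz": [0, -0.01, 0.025], "turn": [0, 0, 0], "gripper": -0.3}
    - {"xyz": [0, -0.01, 0.025], "turn": [0, 0, 0], "gripper": -0.3}
    - {"xyz": [0, -0.01, 0.025], "turn": [0, 0, 0], "gripper": -0.3}
    - {"xyz": [0, -0.01, 0.025], "turn": [0, 0, 0], "gripper": -0.3}

```text
time_s: 9.2
position: [0.5727, 0.0174, 0.0803]
tool_rot: [[0.956, -0.292, 0.002], [-0.292, -0.956, -0.001], [0.002, 0.001, -1.0]]
ft_force: [-2.5, -2.7, 12.1]
grip_width: 0.0298
```

Emit:
step_arm:
  steps:
    - {"xyz": [0, -0.01, 0.025], "turn": [0, 0, 0], "gripper": -0.3}
    - {"xyz": [0, -0.01, 0.025], "turn": [0, 0, 0], "gripper": -0.3}
    - {"xyz": [0, -0.01, 0.025], "turn": [0, 0, 0], "gripper": -0.3}

```text
time_s: 9.45
position: [0.5731, 0.0184, 0.0769]
tool_rot: [[0.956, -0.292, 0.002], [-0.292, -0.956, -0.001], [0.002, 0.001, -1.0]]
ft_force: [-0.9, -2.1, 3.7]
grip_width: 0.03
```

Emit:
step_arm:
  steps:
    - {"xyz": [0, -0.005, 0.025], "turn": [0, 0, 0], "gripper": -0.3}
    - {"xyz": [0, -0.005, 0.025], "turn": [0, 0, 0], "gripper": -0.3}
    - {"xyz": [0, -0.005, 0.025], "turn": [0, 0, 0], "gripper": -0.3}

```text
time_s: 9.7
position: [0.5727, 0.0196, 0.0727]
tool_rot: [[0.956, -0.292, -0.0], [-0.292, -0.956, 0.0], [-0.001, -0.0, -1.0]]
ft_force: [0.4, 0.1, -0.0]
grip_width: 0.0298
```

Emit:
step_arm:
  steps:
    - {"xyz": [0, 0, 0.025], "turn": [0, 0, 0], "gripper": -0.3}
    - {"xyz": [0, 0, 0.025], "turn": [0, 0, 0], "gripper": -0.3}
    - {"xyz": [0, 0, 0.025], "turn": [0, 0, 0], "gripper": -0.3}

```text
time_s: 9.95
position: [0.5727, 0.0196, 0.0698]
tool_rot: [[0.956, -0.292, -0.0], [-0.292, -0.956, 0.0], [-0.0, -0.0, -1.0]]
ft_force: [1.0, 0.9, -0.2]
grip_width: 0.0303
```

Emit:
step_arm:
  steps:
    - {"xyz": [0, 0, 0.025], "turn": [0, 0, 0], "gripper": -0.3}
    - {"xyz": [0, 0, 0.025], "turn": [0, 0, 0], "gripper": -0.3}
    - {"xyz": [0, 0, 0], "turn": [0, 0, 0], "gripper": -0.3}

```text
time_s: 10.2
position: [0.5727, 0.0195, 0.0678]
tool_rot: [[0.956, -0.292, -0.0], [-0.292, -0.956, 0.0], [-0.0, 0.0, -1.0]]
ft_force: [-0.4, 0.6, -0.9]
grip_width: 0.0298
```

```bash
python3 - <<'E'
from h import *
grab('wrist','w7');o=env.observe(); print(F(o['position']),o['ft_force'],o['grip_width'])
Q=F(cloud('w7'))
a=abs(Q[...,0]-55); q=Q[(a>7.8)&(a<13)&(Q[...,1]>20)&(Q[...,1]<70)&(Q[...,2]>38)&(Q[...,2]<95)]
for y in range(26,66,2):
    r=q[abs(q[:,1]-y)<1]
    if len(r):print(y,len(r),np.percentile(r[:,2],[0,50,100]))
E
```

```text
[55.5666 53.4987 67.9576] [-0.6376  0.3633 -0.0505] 0.0300287626127934
26 48 [38.7854 40.0287 41.2043]
28 53 [38.8857 40.0584 41.5712]
30 65 [38.6219 39.8941 41.3894]
32 57 [38.7142 39.9105 40.9775]
34 56 [38.8408 39.8515 41.197 ]
36 30 [39.0259 39.9878 41.0556]
38 1 [44.8736 44.8736 44.8736]
40 37 [45.2156 46.5228 47.5967]
42 67 [45.9054 46.8489 48.1562]
44 136 [38.8557 45.7308 48.2258]
46 108 [38.8585 40.6516 46.6952]
48 74 [38.0056 39.7917 41.1839]
```

Hooked: the bar top is at z≈47 (centre ≈43.7), y≈43, under the lip. I'll rise, close the fingers, and go to the +y side of the lever.

Emit:
step_arm:
  steps:
    - {"xyz": [0, 0, -0.4], "turn": [0, 0, 0], "gripper": -0.3}
    - {"xyz": [0, 0, -0.7], "turn": [0, 0, 0], "gripper": -0.3}
    - {"xyz": [0, 0, -0.7], "turn": [0, 0, 0], "gripper": -1}
    - {"xyz": [0, 0, -0.7], "turn": [0, 0, 0], "gripper": -1}
    - {"xyz": [0, 0, -0.6], "turn": [0, 0, 0], "gripper": -1}
    - {"xyz": [0, 0.5, 0], "turn": [0, 0, 0], "gripper": -1}
    - {"xyz": [0, 0.5, 0], "turn": [0, 0, 0], "gripper": -1}
    - {"xyz": [0, 0.45, 0], "turn": [0, 0, 0], "gripper": -1}
    - {"xyz": [0, 0, 0], "turn": [0, 0, 0], "gripper": -1}
    - {"xyz": [0, 0, 0], "turn": [0, 0, 0], "gripper": -1}

```text
time_s: 11.08
position: [0.5558, -0.0364, 0.1922]
tool_rot: [[0.956, -0.294, 0.0], [-0.294, -0.956, 0.0], [0.0, -0.0, -1.0]]
ft_force: [-0.1, 0.1, 0.1]
grip_width: -0.0001
```

```bash
python3 - <<'E'
from h import *
grab('wrist','w8');grab('scene','s8');o=env.observe(); print(F(o['position']),o['ft_force'],o['grip_width'])
for t in('w8','s8'):
    Q=F(cloud(t)); print(t)
    a=abs(Q[...,0]-55)
    for n,lo,hi,y0,y1,z0,z1 in [('lever',0,7,-80,-10,85,150),('bar',7.8,22,25,60,42,75)]:
        q=Q[(a>lo)&(a<hi)&(Q[...,1]>y0)&(Q[...,1]<y1)&(Q[...,2]>z0)&(Q[...,2]<z1)]
        for z in np.arange(z0,z1,8):
            r=q[abs(q[:,2]-z)<2]
            if len(r): print(n,z,len(r),np.round(np.percentile(r[:,1],[2,50,98]),1))
E
```

```text
[ 55.5791  -3.9296 192.0751] [0.4638 0.4886 0.9214] -0.0003864130258627439
w8
lever 85 6 [-29.3 -29.2 -29.1]
bar 42 23 [34.5 45.4 45.5]
bar 50 174 [25.4 32.1 42.3]
s8
lever 85 1 [-32.2 -32.2 -32.2]
lever 93 3 [-39.7 -31.8 -28.8]
lever 101 4 [-41.4 -35.3 -28.7]
lever 109 4 [-41.5 -40.2 -31.3]
lever 117 3 [-40.5 -36.2 -30.9]
lever 125 4 [-38.3 -36.9 -30.6]
lever 133 3 [-41.  -29.8 -29.1]
lever 141 12 [-41.6 -33.2 -28. ]
bar 42 3 [39.1 45.8 47.6]
bar 50 14 [26.7 33.2 43.5]
bar 74 1 [33.7 33.7 33.7]
```

The lever is upright, with its +y face at y≈-28. I'll descend beside it and start to push.

Emit:
step_arm:
  steps:
    - {"xyz": [0, 0, 0.38], "turn": [0, 0, 0], "gripper": -1}
    - {"xyz": [0, 0, 0.38], "turn": [0, 0, 0], "gripper": -1}
    - {"xyz": [0, 0, 0.38], "turn": [0, 0, 0], "gripper": -1}
    - {"xyz": [0, 0.14, 0], "turn": [0, 0, 0], "gripper": -1}
    - {"xyz": [0, 0.08, 0], "turn": [0, 0, 0], "gripper": -1}
    - {"xyz": [0, 0.08, 0], "turn": [0, 0, 0], "gripper": -1}
    - {"xyz": [0, 0.08, 0], "turn": [0, 0, 0], "gripper": -1}
    - {"xyz": [0, 0.08, 0], "turn": [0, 0, 0], "gripper": -1}
    - {"xyz": [0, 0.08, 0], "turn": [0, 0, 0], "gripper": -1}
    - {"xyz": [0, 0.08, 0], "turn": [0, 0, 0], "gripper": -1}
    - {"xyz": [0, 0.04, 0], "turn": [0, 0, 0], "gripper": -1}

```text
time_s: 12.1
position: [0.5482, -0.0617, 0.1468]
tool_rot: [[0.956, -0.293, 0.001], [-0.293, -0.956, -0.0], [0.001, 0.0, -1.0]]
ft_force: [0.7, -0.3, 0.7]
grip_width: 0.0001
```

Emit:
step_arm:
  steps:
    - {"xyz": [0, 0.08, 0.01], "turn": [0, 0, 0], "gripper": -1}
    - {"xyz": [0, 0.08, 0.01], "turn": [0, 0, 0], "gripper": -1}
    - {"xyz": [0, 0.08, 0.02], "turn": [0, 0, 0], "gripper": -1}
    - {"xyz": [0, 0.08, 0.02], "turn": [0, 0, 0], "gripper": -1}

```text
time_s: 12.43
position: [0.5445, -0.0737, 0.1443]
tool_rot: [[0.956, -0.292, 0.001], [-0.292, -0.956, 0.0], [0.001, -0.0, -1.0]]
ft_force: [0.7, 2.4, 3.5]
grip_width: -0.0
```

```bash
python3 - <<'E'
from h import *
o=env.observe(); print(F(o['position']),o['ft_force'],o['grip_width'])
E
```

```text
[ 55.7696 -43.8837 144.2946] [0.6907 2.4313 3.5039] -2.7264054020182044e-05
```

Emit:
step_arm:
  steps:
    - {"xyz": [0, 0.085, 0.03], "turn": [0, 0, 0], "gripper": -1}
    - {"xyz": [0, 0.085, 0.035], "turn": [0, 0, 0], "gripper": -1}
    - {"xyz": [0, 0.085, 0.037], "turn": [0, 0, 0], "gripper": -1}
    - {"xyz": [0, 0.085, 0.04], "turn": [0, 0, 0], "gripper": -1}
    - {"xyz": [0, 0.085, 0.043], "turn": [0, 0, 0], "gripper": -1}

```text
time_s: 12.85
position: [0.5394, -0.0902, 0.1366]
tool_rot: [[0.956, -0.292, 0.0], [-0.292, -0.956, -0.0], [0.0, 0.0, -1.0]]
ft_force: [0.4, 1.9, 4.6]
grip_width: -0.0001
```

Emit:
step_arm:
  steps:
    - {"xyz": [0, 0.08, 0.05], "turn": [0, 0, 0], "gripper": -1}
    - {"xyz": [0, 0.08, 0.055], "turn": [0, 0, 0], "gripper": -1}
    - {"xyz": [0, 0.08, 0.06], "turn": [0, 0, 0], "gripper": -1}
    - {"xyz": [0, 0.08, 0.062], "turn": [0, 0, 0], "gripper": -1}

```text
time_s: 13.18
position: [0.5356, -0.1025, 0.1275]
tool_rot: [[0.956, -0.292, 0.0], [-0.292, -0.956, -0.001], [0.0, 0.001, -1.0]]
ft_force: [1.4, 0.9, 4.7]
grip_width: 0.0002
```

```bash
python3 - <<'E'
from h import *
o=env.observe(); print(F(o['position']),o['ft_force'],o['grip_width'])
E
```

```text
[ 55.6559 -74.0923 127.4955] [1.4328 0.931  4.6686] 0.00016452489680274045
```

Emit:
step_arm:
  steps:
    - {"xyz": [0, 0.067, 0.066], "turn": [0, 0, 0], "gripper": -1}
    - {"xyz": [0, 0.067, 0.07], "turn": [0, 0, 0], "gripper": -1}
    - {"xyz": [0, 0.067, 0.072], "turn": [0, 0, 0], "gripper": -1}
    - {"xyz": [0, 0.064, 0.074], "turn": [0, 0, 0], "gripper": -1}

```text
time_s: 13.52
position: [0.5324, -0.1125, 0.116]
tool_rot: [[0.956, -0.292, -0.0], [-0.292, -0.956, -0.0], [-0.0, 0.0, -1.0]]
ft_force: [0.6, -0.9, 3.7]
grip_width: -0.0002
```

Emit:
step_arm:
  steps:
    - {"xyz": [0, 0.055, 0.08], "turn": [0, 0, 0], "gripper": -1}
    - {"xyz": [0, 0.053, 0.083], "turn": [0, 0, 0], "gripper": -1}
    - {"xyz": [0, 0.05, 0.084], "turn": [0, 0, 0], "gripper": -1}
    - {"xyz": [0, 0.05, 0.085], "turn": [0, 0, 0], "gripper": -1}

```text
time_s: 13.85
position: [0.53, -0.1202, 0.1025]
tool_rot: [[0.956, -0.292, -0.0], [-0.292, -0.956, 0.0], [-0.0, 0.0, -1.0]]
ft_force: [0.8, -0.3, 1.4]
grip_width: 0.0001
```

```bash
python3 - <<'E'
from h import *
o=env.observe(); print(F(o['position']),o['ft_force'],o['grip_width'])
E
```

```text
[ 55.5098 -92.6567 102.5024] [ 0.7644 -0.275   1.423 ] 7.334629161880595e-05
```

Emit:
step_arm:
  steps:
    - {"xyz": [0, 0.036, 0.088], "turn": [0, 0, 0], "gripper": -1}
    - {"xyz": [0, 0.034, 0.09], "turn": [0, 0, 0], "gripper": -1}
    - {"xyz": [0, 0.034, 0.092], "turn": [0, 0, 0], "gripper": -1}
    - {"xyz": [0, 0.034, 0.092], "turn": [0, 0, 0], "gripper": -1}

```text
time_s: 14.18
position: [0.5283, -0.1253, 0.0879]
tool_rot: [[0.956, -0.292, -0.001], [-0.292, -0.956, 0.0], [-0.001, -0.0, -1.0]]
ft_force: [-0.3, -0.8, 0.3]
grip_width: 0.0002
```

Emit:
step_arm:
  steps:
    - {"xyz": [0, 0.02, 0.08], "turn": [0, 0, 0], "gripper": -1}
    - {"xyz": [0, 0.015, 0.08], "turn": [0, 0, 0], "gripper": -1}
    - {"xyz": [0, 0.01, 0.07], "turn": [0, 0, 0], "gripper": -1}

```text
time_s: 14.43
position: [0.5279, -0.127, 0.0789]
tool_rot: [[0.956, -0.292, -0.0], [-0.292, -0.956, 0.0], [-0.001, -0.0, -1.0]]
ft_force: [-0.2, 0.5, -0.5]
grip_width: -0.0003
```

```bash
python3 - <<'E'
from h import *
o=env.observe(); print(F(o['position']),o['ft_force'],o['grip_width'])
E
```

```text
[ 55.4817 -99.7375  78.8635] [-0.1732  0.4844 -0.4773] -0.0002513680907160715
```

The lever seems to have snapped over. I'll feel lightly for the stop.

Emit:
step_arm:
  steps:
    - {"xyz": [0, 0, 0.03], "turn": [0, 0, 0], "gripper": -1}
    - {"xyz": [0, 0, 0.025], "turn": [0, 0, 0], "gripper": -1}

```text
time_s: 14.6
position: [0.528, -0.127, 0.077]
tool_rot: [[0.956, -0.292, -0.0], [-0.292, -0.956, 0.0], [-0.0, -0.0, -1.0]]
ft_force: [0.5, 0.1, -0.1]
grip_width: 0.0001
```

Emit:
step_arm:
  steps:
    - {"xyz": [0, 0, 0.015], "turn": [0, 0, 0], "gripper": -1}
    - {"xyz": [0, 0, 0.015], "turn": [0, 0, 0], "gripper": -1}

```text
time_s: 14.77
position: [0.5281, -0.1271, 0.076]
tool_rot: [[0.956, -0.292, 0.0], [-0.292, -0.956, -0.0], [0.0, 0.0, -1.0]]
ft_force: [-0.2, 0.3, 5.0]
grip_width: 0.0001
```

Contact (5 N) at tip z≈57 mm, which is exactly the top of a level grip. I'll retreat straight up and check.

Emit:
step_arm:
  steps:
    - {"xyz": [0, 0, -0.3], "turn": [0, 0, 0], "gripper": -1}
    - {"xyz": [0, 0, -0.8], "turn": [0, 0, 0], "gripper": -1}
    - {"xyz": [0, 0, -0.8], "turn": [0, 0, 0], "gripper": -1}
    - {"xyz": [0, 0, -0.8], "turn": [0, 0, 0], "gripper": -1}
    - {"xyz": [0, -0.5, -0.8], "turn": [0, 0, 0], "gripper": -1}
    - {"xyz": [0, -0.8, 0], "turn": [0, 0, 0], "gripper": -1}
    - {"xyz": [0, -0.8, 0], "turn": [0, 0, 0], "gripper": -1}
    - {"xyz": [0, 0, 0], "turn": [0, 0, 0], "gripper": -1}
    - {"xyz": [0, 0, 0], "turn": [0, 0, 0], "gripper": -1}

```text
time_s: 15.52
position: [0.5527, -0.0455, 0.2161]
tool_rot: [[0.957, -0.29, 0.0], [-0.29, -0.957, -0.0], [0.0, 0.0, -1.0]]
ft_force: [-0.6, -1.0, -0.3]
grip_width: -0.0001
```

```bash
python3 - <<'E'
from h import *
grab('wrist','w9');grab('side','d9');o=env.observe(); print(F(o['position']),o['ft_force'])
Q=F(cloud('w9')); a=abs(Q[...,0]-55)
q=Q[(a<6)&(Q[...,1]>-150)&(Q[...,1]<-30)&(Q[...,2]>30)&(Q[...,2]<130)]
for y in range(-135,-40,12):
    r=q[abs(q[:,1]-y)<3]
    if len(r):print('lever y',y,len(r),np.percentile(r[:,2],[2,50,98]))
q=Q[(a>8)&(a<13)&(Q[...,1]>25)&(Q[...,1]<60)&(Q[...,2]>36)&(Q[...,2]<75)]
for y in range(26,60,2):
    r=q[abs(q[:,1]-y)<1]
    if len(r):print('bar y',y,len(r),np.percentile(r[:,2],[2,50,98]))
q=Q[(abs(Q[...,0]+30)<20)&(abs(Q[...,1]-28)<20)&(abs(Q[...,2]-82)<2)]; print('knob',q.mean(0) if len(q) else None)
w=cv2.imread('pics/w9.png')[60:360,80:430]; s=cv2.imread('pics/d9.png')[165:275,175:285]
cv2.imwrite('pics/f.png',np.hstack([cv2.resize(w,(467,400)),cv2.resize(s,(330,400) if 0 else (333,333)).copy() if 0 else cv2.copyMakeBorder(cv2.resize(s,(333,333)),0,67,0,0,cv2.BORDER_CONSTANT)]))
E
```

```text
[ 55.582  -16.1914 215.821 ] [ 0.0558 -0.3048 -1.0029]
lever y -63 13 [54.255  55.9263 57.4216]
lever y -51 69 [54.695 56.037 57.808]
bar y 26 22 [38.8831 39.8278 41.0824]
bar y 28 22 [38.8884 39.869  40.9471]
bar y 30 22 [39.0948 40.0889 41.4753]
bar y 32 20 [38.8244 39.9356 40.8731]
bar y 34 20 [38.4773 43.8065 47.2067]
bar y 36 21 [46.5668 47.721  48.8229]
bar y 38 22 [46.0844 47.7024 49.3203]
bar y 40 31 [38.9867 46.2109 47.5396]
bar y 42 20 [38.5383 40.2071 41.587 ]
bar y 44 20 [38.8346 39.917  40.789 ]
bar y 46 20 [37.9541 39.9401 40.7535]
bar y 48 20 [38.3656 39.4884 40.6624]
knob [-29.7459  27.9421  81.6991]
```

View pics/f.png

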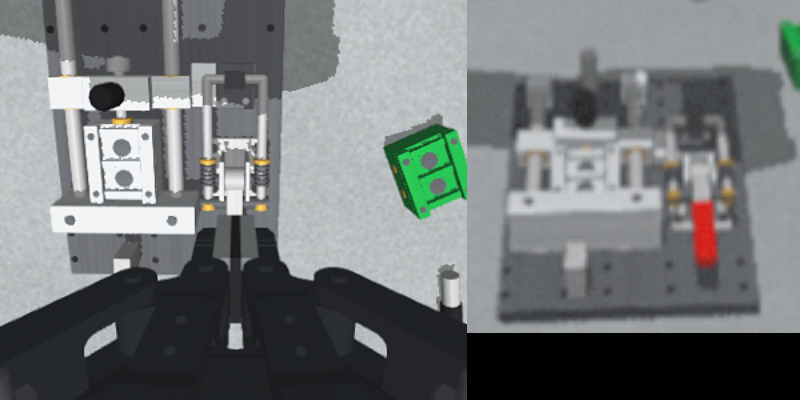

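The crossbar is under the lip against the post (y≈37.5, centre z≈44.5) and the springs are visibly stretched. The lever lies level, the tip is on the block, the bystanders are in place, and the robot is clear. Handing in.

```bash
python3 - <<'E'
from h import *
order.close_job(); print(env.observe()['time_s'])
E
```

```text
the job is handed in; nothing more can be done
the job is handed in; nothing more can be done
```

The block is clamped and the job was handed in at about 15.6 s of the 72 s; no verdict was reported.

- **Jaw:** I pushed it by the knob with closed fingers until the tip bore on the block. The wrist read about 9 N, which less the 3 N of friction is about 6 N on the block.
- **Loop:** My grip on the legs slipped off on the way down and the loop dropped onto the keeper's nose. I then pressed it down with the fingertips, reading at most about 12 N, and it snapped under the lip with the lever still open.
- **Lever:** I pushed it over along its arc with no more than about 5 N at any reading, and it snapped home.

**Last checks:**
- The crossbar is at y≈37.5 mm, against the post (seat estimated at 38.4 mm), with its centre at about 44.5 mm, below the lip. The loop's springs are visibly stretched.
- The lever lies level. A light 5 N touch met its grip at the height expected at the closed stop.
- The last pictures show the block on the fixed jaw, and the parallel undisturbed. The other bystanders I did not check one by one; the arm worked only over the fixture.
- The arm is clear, with about 1 N or less on the wrist.
- The clamping force itself (over 8 N required) could not be measured directly.

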